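# Turn the ice tray over into its ice box and press the ice out

### The job

The ice tray stands on the silicone mat with its clear ice box upside down over it. Turn the two over together, without taking them apart, so that the box stands on its base with the tray upside down on top, then press the tray's release button fully down and let it come back up, so that the ice drops into the box. Lift the empty tray off, set it down flat on the worktop or mat beside the box, and leave the box standing upright with all the ice in it and the other things where they are.

Things in the scene. Friction and masses are not known exactly. Their poses are not given: they have to be found in the camera images.
- tray: White ice tray, 3 compartments, mouth up at first, 0.15 kg + ice. Origin: centre of underside; x along, y across, z to the mouth. Skirt 124 x 64 mm, z 0 to 30 mm, ends in a shoulder; neck 113 x 53 mm on it, z 30 to 50 mm, plugs into the box. Underside: rim 4 mm thick round a recess 116 x 56 mm with the button. Grasp across the 64 mm skirt; turned over, 30 mm of it stand above the box.
- box: Clear plastic box 121 x 61 x 61 mm high, walls 2.5, floor 3, 0.14 kg. Origin: centre of its base outside; x along, y across, z to the mouth. Starts upside down over the tray's neck, rim on the shoulder: 20 mm overlap, 1.5 mm play all round, nothing else holds them, but tipped over sideways they stay nested. Pair: 124 x 64 x 91 mm high, either way up.
- tray_mouth (a point): Centre of the tray's mouth, 50 mm from its underside. Nested, it lies 20 mm inside the box's mouth.
- box_mouth (a point): Centre of the box's open mouth, 61 mm from its base.
- button (a joint): Release button in the tray's underside: 0 out, 0.009 m fully pressed (into the tray, towards its mouth). Spring: 2 N at the start, 5 N at full travel; the first time about 10 N near the start of its travel, where the ice snaps out of the small spring nibs that hold it. Springs back by itself.
- button_face (a point): Centre of the button's outer face, a grey pad 64 x 34 mm (along tray x, y), 4 mm below the recess's rim when out. Out of reach while the tray stands on its underside.
- mat: Dark grey silicone mat 165 x 420 mm (x, y), 5 mm thick, fixed; origin: centre of its underside. It grips (friction above 1.1; bare worktop 0.6): a box pushed high on its side tips over its far lower edge, not slides; the fingertip must rise round that edge with it, or it jams. The pair stands near one end, length roughly along x; the mat's middle is clear for two tips sideways (0.155 m in all).
- ice0: Block of clear ice, 31 x 42 x 22 mm, 0.026 kg, one of three in the tray's compartments under the box. Origin: centre of its underside. A groove 3 mm above its underside sits on spring nibs that hold it in the tray, also upside down, until the button is pressed (a hard knock may free it into the box, which does no harm).
- ice1: Block of clear ice, 31 x 42 x 22 mm, 0.026 kg, one of three in the tray's compartments under the box. Origin: centre of its underside. A groove 3 mm above its underside sits on spring nibs that hold it in the tray, also upside down, until the button is pressed (a hard knock may free it into the box, which does no harm).
- ice2: Block of clear ice, 31 x 42 x 22 mm, 0.026 kg, one of three in the tray's compartments under the box. Origin: centre of its underside. A groove 3 mm above its underside sits on spring nibs that hold it in the tray, also upside down, until the button is pressed (a hard knock may free it into the box, which does no harm).
- scourer: Steel wool scourer, 65 x 48 x 24 mm, lying near the other end of the mat. Not to be disturbed. Origin: centre of its underside.
- salt: Salt shaker, 44 mm across, 90 mm high, behind the mat. Not to be disturbed. Origin: centre of its underside.
- spice: Spice jar, 41 mm across, 105 mm high, behind the mat. Not to be disturbed. Origin: centre of its underside.
- lighter: Long gas lighter, 182 mm, lying to the right of the mat. Not to be disturbed. Origin: centre of its underside.
- tomato: Tomato, 58 mm, behind the mat's right end. Not to be disturbed. Origin: centre of its underside.
- matches: Matchbox, 54 x 41 x 15 mm, behind the mat. Not to be disturbed. Origin: centre of its underside.

How it is judged (in metres and radians):
On the way, in this order (a step that is already met when the one before it is completed fails the run):
1. tray and box, still nested, are on their side together, half-way over (distance between tray_mouth and box_mouth below 0.03 m and angle between the z axis of tray and the z axis of box, either way round below 0.12 rad and angle between the x axis of tray and the x axis of box, either way round below 0.12 rad and angle between tray's own z axis and vertical between 1.2 and 1.95 rad and angle between box's own z axis and vertical between 1.2 and 1.95 rad).
2. the pair is turned over: the box stands on its base, the tray upside down on top of it, still nested (distance between tray_mouth and box_mouth below 0.03 m and angle between the z axis of tray and the z axis of box, either way round below 0.12 rad and angle between the x axis of tray and the x axis of box, either way round below 0.12 rad and angle between tray's own z axis and vertical above 3 rad and angle between box's own z axis and vertical below 0.12 rad and height (world z) of box between -0.004 and 0.012 m), for 0.2 s.
3. with the tray on the box, the release button is pressed fully down (8 of 9 mm) (all of step 2 and value of joint button above 0.008 m).
4. with the tray still on the box, the button has come back up (all of step 2 and value of joint button below 0.0015 m), for 0.1 s.
At the end, for the whole second after the job is handed in: The box stands upright (within 0.1 rad) on mat or worktop with all three ice blocks inside; the tray, at rest, lies flat on mat or worktop, either way up, clear of the box (centres over 75 mm apart, not touching), its button out (angle between box's own z axis and vertical below 0.1 rad and height (world z) of box between -0.004 and 0.012 m and x of ice0 in the frame of box between -0.06 and 0.06 m and y of ice0 in the frame of box between -0.03 and 0.03 m and z of ice0 in the frame of box between -0.002 and 0.055 m and x of ice1 in the frame of box between -0.06 and 0.06 m and y of ice1 in the frame of box between -0.03 and 0.03 m and z of ice1 in the frame of box between -0.002 and 0.055 m and x of ice2 in the frame of box between -0.06 and 0.06 m and y of ice2 in the frame of box between -0.03 and 0.03 m and z of ice2 in the frame of box between -0.002 and 0.055 m and ((angle between tray's own z axis and vertical above 3 rad and height (world z) of tray between 0.04 and 0.065 m) or (angle between tray's own z axis and vertical below 0.12 rad and height (world z) of tray between -0.004 and 0.012 m)) and horizontal distance between tray and box above 0.075 m and contact force between tray and box below 0.05 N and linear speed of each of tray, box below 0.01 m/s and angular speed of each of tray, box below 0.1 rad/s and value of joint button below 0.0015 m).
It fails at once if one of the other things (scourer, salt shaker, spice jar, gas lighter, tomato, matchbox) is moved by more than 25 mm (distance of any of scourer, salt, spice, lighter, tomato, matches from where it was at the start of the episode above 0.025 m).
It also fails if it takes over 58 s, if anything falls off the work surface, if the arm or the gripper's body presses on something with over 40 N, if the wrist force passes 120 N, or if a joint passes its speed limit or range.

### The arm

A 7-joint arm with a two-finger parallel gripper is mounted at the origin on a cart in front of the work surface, level with it; the furniture and walls round the work are solid. World frame = base frame: x ahead of the robot, y to its left, z up, the work surface at z = 0. Lengths are in m, angles in degrees, forces in N, time in s.
With the tool pointing down it reaches from about 0.425 to 0.875 m from the base axis. Payload 4.7 kg.
Tool frame: the origin (TCP) lies at the centre of the arm's flange, where the gripper is bolted on; the fingertips stand env.tcp_to_tips ahead of it and the grasp point (between the pads) lies 164 mm ahead of it (env.tcp_to_tips is the distance from the TCP to the fingertips, in m); z points along the fingers, y is the line along which they close (so a half turn about z gives the same grasp; the last joint's range is limited). The gripper opens to 87 mm and grips with 3 to 60 N. Pads are 19 mm wide; open, the fingers measure 117 mm over their backs; the gripper's body (75 mm by 190 mm) begins 51 mm behind the grasp point.
Start: joints at [73.86, 18.392, -4.016, 83.108, 1.295, 78.541, -3.26], TCP at [0.189, -0.622, 0.405] pointing down, gripper open.
Joint ranges: [-163.93, 163.93], [-17.29, 119.83], [-79.2, 71.16], [3.27, 140.29], [-89.18, 269.18], [5.43, 117.66], [-154.24, 154.24]. Speed limits (degrees/s): [147.25, 147.25, 180, 180, 180, 180, 180].

### API

Orientations are given as [roll, pitch, yaw] about the fixed x, y, z axes, in that order (R = Rz(yaw) Ry(pitch) Rx(roll)).
In Python, from workcell import readout, eyes, job, env gives the robot as it stands.
- The arm moves only by the tool move_arm, never from a script. Its argument "commands" is one flat list of numbers, 4 for each row, row after row: the shift along the tool's x, y, z in cm, then the turn about the tool's z in rad. In form: [tx, ty, tz, roll, tx, ty, tz, roll, ...]. A call has exactly 8 rows; each row shifts and turns the commanded pose from where the row before left it, along the tool's axes as they then stand; what a row does not reach is not made up. A row lasts 1/8 s, in which the tool goes at most 62.5 mm and 10.7 degrees, less where a joint would pass 70% of its speed; a pose out of reach is approached as far as the arm can. A call with a gripper value outside its range is refused whole. "hand" is the opening, from 0 (shut) to 1 (fully open), set as the call begins (left out, the last holds). The fingers move at their own pace and stop on an object; "squeeze" is the grip in N (left out, the last holds). Time passes only in rows, so rows that do not move let the fingers close, or fill a call up. It gives the time, the measured TCP pose, the force, the opening and the grip force at its end, in the units of the state.
- readout.read_state(): the state, without advancing time (a new reading comes with each control period).
- eyes.capture(name): name is "scene" or "top" or "wrist"; returns a dict with "pixels" (480x640x3 uint8, blue, green, red), "depth" (480x640 float32, m along the optical axis (not along the pixel's ray), 0 where there is no reading), "fx", "fy", "cx", "cy" (pixels), "R" (3x3) and "t" (3): a world point X has camera coordinates R X + t. Camera axes: x right, y down, z forward; pixel columns grow to the right and rows downward; lengths in m; the calibration is good to about 2 mm. The wrist camera is an equidistant fisheye: a pixel r from the principal point sees the ray r / f radians off the axis. A picture is of the moment at which its call begins.
- job.finish_job(): hands the job in; it is judged then, once.
Trained networks look in a picture, given as the dict that the camera call returned (one of the last four; its "shot" number tells which), for a name from the list of things; names that differ only in an ending like _2 or _b are one class to them, and where a whole thing is asked for, a point or a joint stands for the part that bears it (a point fixed in the world has none). Each returns a list of dicts, best first, with "p" (0 to 1); they miss things now and then, are a little off and sometimes report something else, mostly with a low value. They report only what shows in the picture. A call takes as long as a camera call.
- eyes.look_for(picture, thing): "bbox" ([centre column, centre row, width, height] in pixels, round what is visible of it).
- eyes.masks_of(picture, thing): "mask" (480x640 bool, what is visible of it) and "bbox" ([centre column, centre row, width, height] in pixels, round what is visible of it).
- eyes.pinpoint(picture, thing): "point" ([column, row] in pixels: a listed point, or the origin of a listed thing).
The state is a dict: "t": time; "joints": joint angles; "joint_velocities": joint speeds; "tau": joint torques, N m; "ee_pos": TCP position; "eef_rot": TCP orientation; "ft_force": force on the tool from outside, world axes, zero at the start; "moment": the same for the moment, N m; "grip_width": finger opening in m; "gripper_force": force on a finger pad.
Only numpy, scipy, OpenCV 4.12 (cv2) and the standard library are available. Lean on these libraries where they do the work, as an engineer would, in place of code of your own. Each camera call takes 0.05 s, during which the arm holds its last target. There are 200 camera calls.

## Working session

There is one attempt and no reset: what is moved stays moved. The work goes in short steps, Python scripts to look and compute and a tool call to move; the robot and the scene stay as the last step left them, time stands still between calls to the robot, and variables do not carry over. Pictures are saved under pics/ and viewed, at most 10 in all, crops included, and the job is handed in when it is done.

Besides the shell and the picture viewer there is one more tool, called after "Emit:" as a command line: name --argument value ..., lists and objects as JSON in quotes. move_arm: Moves the arm, as the interface text tells. Its arguments: {"type":"object","properties":{"commands":{"type":"array"},"hand":{"type":"number"},"squeeze":{"type":"number"}},"required":["commands"]}

```bash
ls; mkdir -p pics; python3 - <<'E'
from workcell import readout, eyes, job, env
import cv2,numpy as np
s=readout.read_state(); print({k:np.round(v,3) for k,v in s.items()}); print(env.tcp_to_tips)
ims=[]
for n in ["scene","top"]:
    p=eyes.capture(n); cv2.imwrite(f"pics/{n}0.png",p["pixels"]); print(n,p["fx"],p["cx"],p["cy"],np.round(p["R"],3).tolist(),np.round(p["t"],3))
    Rt=p["R"].T
    for th in ["tray","box","mat","scourer","salt","spice","lighter","tomato","matches"]:
        m=eyes.masks_of(p,th)
        if not m: print(th,"none");continue
        m=m[0]; v,u=np.nonzero(m["mask"]&(p["depth"]>0)); d=p["depth"][v,u]
        X=(np.c_[(u-p["cx"])/p["fx"]*d,(v-p["cy"])/p["fy"]*d,d]-p["t"])@p["R"]
        print(th,round(m["p"],2),np.round(m["bbox"]),np.round(np.percentile(X,[2,50,98],axis=0),3).tolist())
E
```

```text
pics
{'t': np.float64(0.0), 'joints': array([73.859, 18.44 , -4.015, 83.175,  1.296, 78.544, -3.261]), 'joint_velocities': array([ 0.029,  0.019, -0.014,  0.051, -0.038, -0.016,  0.084]), 'tau': array([ 1.0000e-03, -4.9129e+01, -4.0400e-01, -3.1253e+01, -6.4000e-02,
        4.4000e-02,  0.0000e+00]), 'ee_pos': array([ 0.189, -0.622,  0.404]), 'eef_rot': array([-1.79887e+02,  7.00000e-03,  1.69490e+01]), 'ft_force': array([-0.981, -0.29 , -0.178]), 'moment': array([-0.013, -0.01 , -0.017]), 'gripper_force': np.float64(0.0), 'grip_width': np.float64(0.087)}
0.1822
scene 455.34192077088267 316.65713135684723 234.87611057233386 [[-0.653, -0.757, 0.003], [-0.543, 0.466, -0.699], [0.528, -0.458, -0.715]] [0.311 0.442 0.7  ]
tray 0.74 [356. 278.  59.  43.] [[0.444, -0.166, 0.005], [0.478, -0.118, 0.022], [0.57, -0.109, 0.038]]
box 0.54 [295. 210.  21.  45.] [[0.712, -0.164, 0.003], [0.721, -0.14, 0.068], [0.766, -0.129, 0.108]]
mat 0.87 [306. 327. 195. 140.] [[0.43, -0.193, 0.002], [0.504, 0.04, 0.006], [0.592, 0.192, 0.009]]
scourer 0.79 [259. 350.  32.  30.] [[0.466, 0.111, 0.007], [0.492
[... 877 characters left out ...]
 -0.214, 0.001], [0.513, 0.011, 0.005], [0.588, 0.189, 0.008]]
scourer 0.93 [177. 313.  31.  35.] [[0.466, 0.111, 0.016], [0.494, 0.131, 0.026], [0.522, 0.152, 0.031]]
salt 0.6 [372. 192.  26.  19.] [[0.693, -0.234, 0.014], [0.702, -0.212, 0.057], [0.716, -0.197, 0.089]]
spice 0.22 [336. 306.  42.  76.] [[0.448, -0.178, 0.062], [0.505, -0.146, 0.096], [0.564, -0.114, 0.099]]
lighter 0.83 [443. 273.  20. 102.] [[0.476, -0.363, 0.008], [0.537, -0.348, 0.018], [0.642, -0.337, 0.026]]
tomato 0.59 [388. 226.  34.  29.] [[0.621, -0.273, -0.002], [0.646, -0.246, 0.042], [0.679, -0.222, 0.05]]
matches 0.96 [316. 220.  25.  32.] [[0.631, -0.132, 0.011], [0.657, -0.113, 0.015], [0.683, -0.096, 0.018]]
```

```bash
cat > h.py <<'E'
from workcell import readout, eyes, job, env
import cv2,numpy as np
def cloud(p,mask=None):
    m=(p["depth"]>0) if mask is None else mask&(p["depth"]>0)
    v,u=np.nonzero(m); d=p["depth"][v,u]
    return (np.c_[(u-p["cx"])/p["fx"]*d,(v-p["cy"])/p["fy"]*d,d]-p["t"])@p["R"]
def rect(X):
    return cv2.minAreaRect((X[:,:2]*1000).astype(np.float32))
def crop(X,b): return X[(X[:,0]>b[0])&(X[:,0]<b[1])&(X[:,1]>b[2])&(X[:,1]<b[3])&(X[:,2]>b[4])&(X[:,2]<b[5])]
def delta(x,y,z,yaw):
    "tool-frame shift (cm) for tips at x,y,z world m, and roll (rad); shift in present frame"
    s=readout.read_state(); a=np.radians(s["eef_rot"][2]); d=np.array([x,y,z+env.tcp_to_tips])-s["ee_pos"]
    print("t",s["t"],"shift",np.round(100*np.array([d[0]*np.cos(a)+d[1]*np.sin(a),d[0]*np.sin(a)-d[1]*np.cos(a),-d[2]]),2),"roll",round(np.radians(s["eef_rot"][2]-yaw),3))
E
python3 - <<'E'
from h import *
for n in ["top","scene"]:
    p=eyes.capture(n); X=crop(cloud(p),(0.42,0.62,-0.24,-0.05,0.08,0.2)); print(n,len(X),rect(X),np.percentile(X[:,2],[5,50,95]))
    if n=="scene":
        X=crop(cloud(p),(0.42,0.62,-0.24,-0.05,0.012,0.033)); print(n,len(X),rect(X))
    for th in ["box","tray","button","tray_mouth"]:
        q=eyes.pinpoint(p,th); print(th,[(round(a["p"],2),np.round(a["point"],1).tolist()) for a in q[:1]])
    c=p["pixels"][150:400,120:480] if n=="scene" else p["pixels"][160:380,120:480]
    cv2.imwrite(f"pics/c_{n}.png",cv2.resize(c,None,fx=2,fy=2))
delta(0.505,-0.24,0.16,90)
E
```

```text
top 2694 ((506.31146240234375, -146.2856903076172), (60.9964599609375, 121.00334930419922), 83.13117218017578) [0.0931994  0.0955653  0.09810546]
box [(0.9, [338.0, 305.3])]
tray []Traceback (most recent call last):
  File "<stdin>", line 7, in <module>
ValueError: it knows: box, box_mouth, button_face, ice, lighter, mat, matches, salt, scourer, spice, tomato, tray, tray_mouth
```

```bash
python3 - <<'E'
from h import *
for n in ["top","scene"]:
    p=eyes.capture(n); X=crop(cloud(p),(0.42,0.62,-0.24,-0.05,0.08,0.2)); print(n,len(X),rect(X),np.percentile(X[:,2],[5,50,95]))
    if n=="scene":
        X=crop(cloud(p),(0.42,0.62,-0.24,-0.05,0.012,0.033)); print(n,len(X),rect(X))
    for th in ["box","tray"]:
        q=eyes.pinpoint(p,th); print(th,[(round(a["p"],2),np.round(a["point"],1).tolist()) for a in q[:1]])
    c=p["pixels"][150:400,120:480] if n=="scene" else p["pixels"][160:380,120:480]
    cv2.imwrite(f"pics/c_{n}.png",cv2.resize(c,None,fx=2,fy=2))
delta(0.495,-0.24,0.16,83)
E
```

```text
top 2692 ((506.2590637207031, -146.30181884765625), (61.095211029052734, 121.11013793945312), 83.13446044921875) [0.09325843 0.09566145 0.09805335]
box [(0.64, [335.7, 306.4])]
tray []
scene 1483 ((507.6601257324219, -147.13917541503906), (62.56955337524414, 122.97004699707031), 83.6595458984375) [0.08449967 0.0962882  0.09861775]
scene 363 ((532.1282958984375, -142.76162719726562), (65.21583557128906, 177.59390258789062), 87.88436889648438)
box [(0.62, [356.3, 247.1])]
tray [(0.97, [355.2, 272.8])]
t 1.45 shift [ 40.36 -27.61   6.26] roll -1.153
```

View pics/c_scene.png

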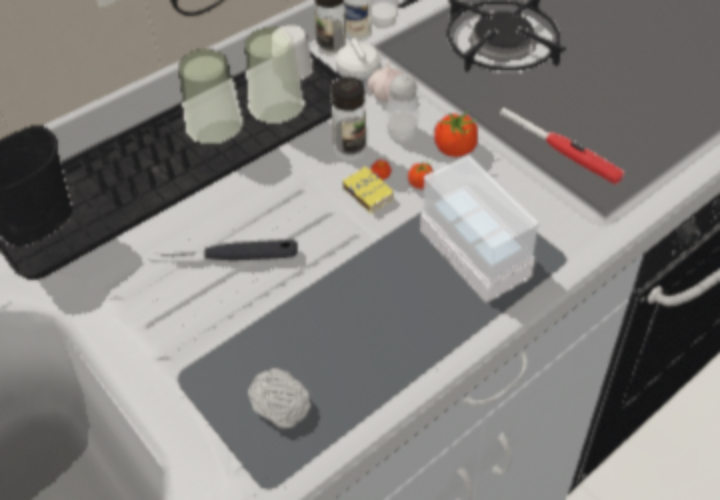

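View pics/c_top.png

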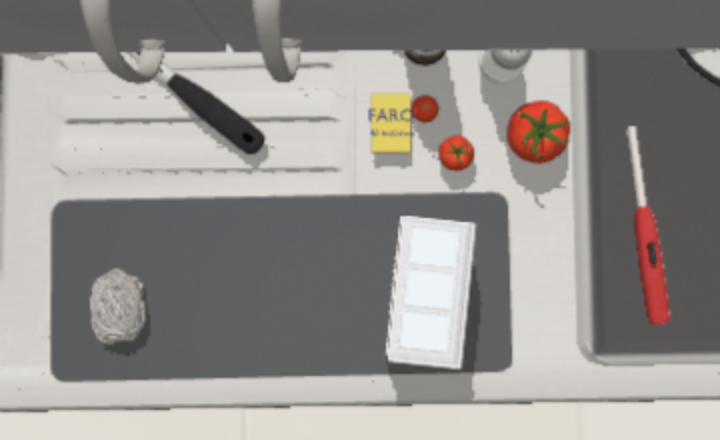

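```bash
python3 - <<'E'
from h import *
delta(0.498,-0.222,0.15,83.4)
E
```

```text
t 1.45 shift [ 41.17 -29.25   7.26] roll -1.16
```

Emit:
move_arm --commands '[5.1, -3.7, 0.9, 0, 5.1, -3.7, 0.9, 0, 5.1, -3.7, 0.9, 0, 5.2, -3.7, 0.9, 0, 5.2, -3.7, 0.9, 0, 5.2, -3.6, 0.9, 0, 5.1, -3.6, 0.9, 0, 5.1, -3.6, 0.9, 0]' --hand 1

```text
t: 2.45
ee_pos: [0.4922, -0.2279, 0.3343]
eef_rot: [179.9, -0.0, 16.9]
ft_force: [0.3, -0.6, -0.1]
grip_width: 0.0872
gripper_force: 0.0
```

Emit:
move_arm --commands '[0, 0, 0, -0.145, 0, 0, 0, -0.145, 0, 0, 0, -0.145, 0, 0, 0, -0.145, 0, 0, 0, -0.145, 0, 0, 0, -0.145, 0, 0, 0, -0.145, 0, 0, 0, -0.145]'

```text
t: 3.45
ee_pos: [0.4912, -0.2294, 0.3343]
eef_rot: [180.0, 0.0, 83.7]
ft_force: [-0.5, -0.2, -0.8]
grip_width: 0.0872
gripper_force: 0.0
```

```bash
python3 - <<'E'
from h import *
delta(0.499,-0.212,0.060,83.4)
print(readout.read_state()["joints"])
E
```

```text
t 3.45 shift [1.82 0.58 9.21] roll 0.005
[ 49.28510284   9.98371801 -29.7049641  102.94823025   5.31146305
  68.42677991  11.68159907]
```

Emit:
move_arm --commands '[0, 0.3, 2.5, 0.005, 0, 0.3, 2.5, 0, 0, 0, 2, 0, 0.5, 0, 2, 0, 0.7, 0, 0, 0, 0.6, 0, 0, 0, 0, 0, 0, 0, 0, 0, 0, 0]'

```text
t: 4.45
ee_pos: [0.4996, -0.2125, 0.245]
eef_rot: [179.9, 0.1, 83.1]
ft_force: [0.5, 0.1, -0.5]
grip_width: 0.0868
gripper_force: 0.0
```

```bash
python3 - <<'E'
from h import *
delta(0.499,-0.212,0.060,83.4)
p=eyes.capture("scene"); cv2.imwrite("pics/s1.png",cv2.resize(p["pixels"][160:340,240:480],None,fx=3,fy=3))
E
```

```text
t 4.45 shift [ 0.04 -0.07  0.28] roll -0.005
```

View pics/s1.png

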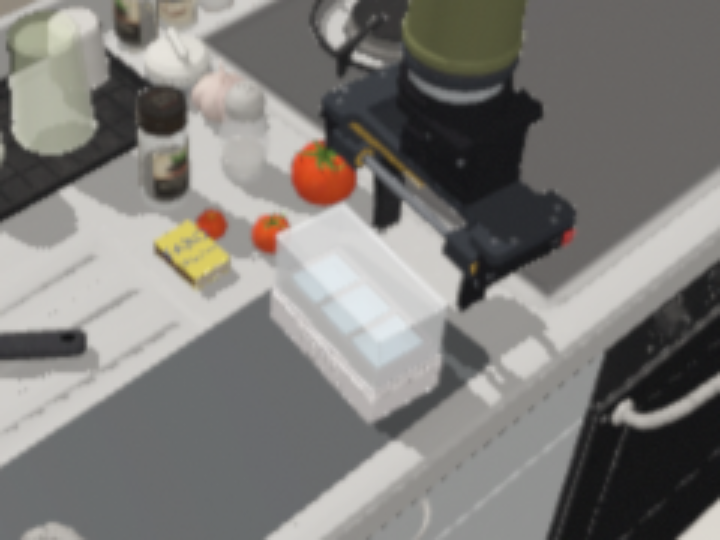

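Emit:
move_arm --commands '[1.2, 0, 0, 0, 1.2, 0, 0, 0, 0.3, 0, 0, 0, 0.5, 0, -0.5, 0, 0.6, 0, -0.5, 0, 0.6, 0, -0.4, 0, 0.65, 0, -0.4, 0, 0, 0, 0, 0]'

```text
t: 5.5
ee_pos: [0.5056, -0.161, 0.2624]
eef_rot: [180.0, -0.0, 83.2]
ft_force: [1.2, -0.8, -0.7]
grip_width: 0.0867
gripper_force: 0.4
```

```bash
python3 - <<'E'
from h import *
p=eyes.capture("scene"); cv2.imwrite("pics/s2.png",cv2.resize(p["pixels"][160:340,240:480],None,fx=3,fy=3))
E
```

```text
(no output)
```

View pics/s2.png

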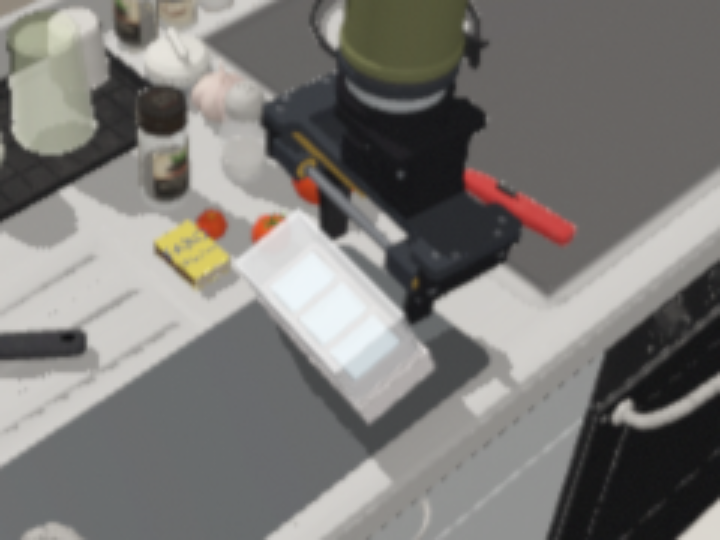

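The pair is tilted about 20° as one unit, pivoting at px ~(370,415) of the crop; continue the arc.

Emit:
move_arm --commands '[0.7, 0, -0.3, 0, 0.7, 0, -0.25, 0, 0.7, 0, -0.2, 0, 0.7, 0, -0.1, 0, 0.7, 0, -0.1, 0, 0.7, 0, 0, 0, 0, 0, 0, 0, 0, 0, 0, 0]'

```text
t: 6.55
ee_pos: [0.5104, -0.1206, 0.2715]
eef_rot: [-180.0, 0.0, 83.1]
ft_force: [-0.4, 0.0, 0.2]
grip_width: 0.0865
gripper_force: 0.0
```

```bash
python3 - <<'E'
from h import *
p=eyes.capture("scene"); cv2.imwrite("pics/s3.png",cv2.resize(p["pixels"][160:340,240:480],None,fx=3,fy=3))
X=crop(cloud(p),(0.40,0.64,-0.2,0.08,0.012,0.12)); print(np.percentile(X,[1,50,99],axis=0))
p=eyes.capture("top");
X=crop(cloud(p),(0.40,0.64,-0.2,0.08,0.04,0.12)); print(rect(X),np.percentile(X,[1,50,99],axis=0))
E
```

```text
[[ 0.45158577 -0.16550198  0.01357091]
 [ 0.50663567 -0.06260925  0.06625507]
 [ 0.63751745  0.00135678  0.11065266]]
((516.3096923828125, -66.08209228515625), (88.064208984375, 121.25570678710938), 83.27388000488281) [[ 0.4612311  -0.08594723  0.06220046]
 [ 0.52922764 -0.03735851  0.06570679]
 [ 0.57742009 -0.01841387  0.06927408]]
```

View pics/s3.png

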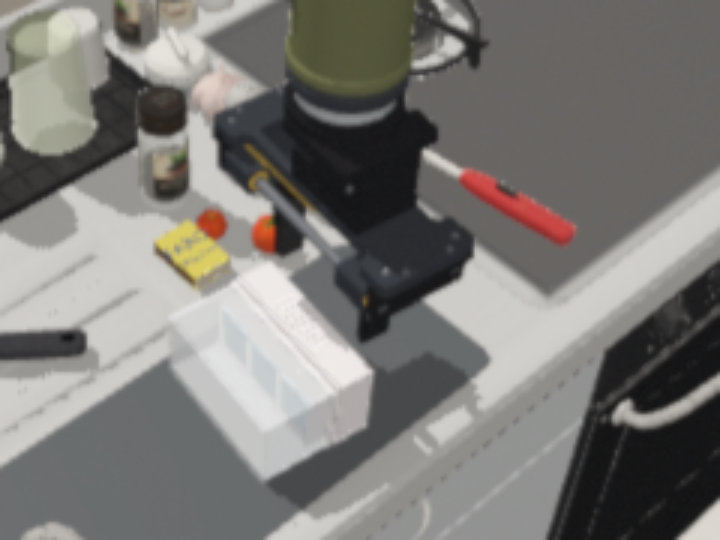

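The pair lies on its side, still nested, box base toward the scourer. Back off, lower for the second tip and measure.

Emit:
move_arm --commands '[-1.2, 0, 0, 0, -1.2, 0, 0, 0, 0, 0, 1.6, 0, 0, 0, 1.5, 0, 0, 0, 0, 0, 0, 0, 0, 0, 0, 0, 0, 0, 0, 0, 0, 0]' --hand 0.85

```text
t: 7.65
ee_pos: [0.5078, -0.1442, 0.2411]
eef_rot: [180.0, 0.0, 83.1]
ft_force: [0.3, -0.1, -0.3]
grip_width: 0.0743
gripper_force: 0.0
```

```bash
python3 - <<'E'
from h import *
s=readout.read_state(); a=np.radians(s["eef_rot"][2]); u=np.array([np.cos(a),np.sin(a)]); v=np.array([np.sin(a),-np.cos(a)])
print("tcp s,v",s["ee_pos"][:2]@u,s["ee_pos"][:2]@v,s["ee_pos"][2]-env.tcp_to_tips,s["eef_rot"])
p=eyes.capture("top")
X=crop(cloud(p),(0.40,0.64,-0.2,0.08,0.05,0.075)); print(rect(X))
for n in (X@np.r_[u,0],X@np.r_[v,0]): print(np.percentile(n,[1,50,99]))
p=eyes.capture("scene")
X=crop(cloud(p),(0.40,0.59,-0.2,0.08,0.055,0.075)); print(rect(X))
for n in (X@np.r_[u,0],X@np.r_[v,0]): print(np.percentile(n,[1,50,99]))
E
```

```text
tcp s,v -0.08250964676074349 0.5213719372642102 0.05886710128185155 [1.79950599e+02 2.07820383e-02 8.31381944e+01]
((516.3525390625, -63.81327819824219), (83.67696380615234, 123.97859954833984), 82.96642303466797)
[-0.03758119  0.00342144  0.03922064]
[0.46062434 0.52182164 0.58006432]
((514.55712890625, -88.41110229492188), (131.9610137939453, 125.2314224243164), 82.82813262939453)
[-0.08089494 -0.0063506   0.03896046]
[0.46041436 0.5157409  0.5815068 ]
```

Emit:
move_arm --commands '[1.0, 0, 0, 0, 1.0, 0, 0, 0, 0.2, 0, -0.1, 0, 0.55, 0, -0.75, 0, 0.6, 0, -0.7, 0, 0.7, 0, -0.65, 0, 0.75, 0, -0.6, 0, 0, 0, 0, 0]'

```text
t: 8.75
ee_pos: [0.5136, -0.0957, 0.2694]
eef_rot: [179.9, 0.0, 83.2]
ft_force: [-0.7, -1.9, -0.1]
grip_width: 0.0739
gripper_force: 0.8
```

```bash
python3 - <<'E'
from h import *
p=eyes.capture("scene"); cv2.imwrite("pics/s4.png",cv2.resize(p["pixels"][160:340,240:480],None,fx=3,fy=3))
s=readout.read_state(); print(s["ft_force"])
E
```

```text
[-0.99578626 -1.5996893  -0.44523289]
```

View pics/s4.png

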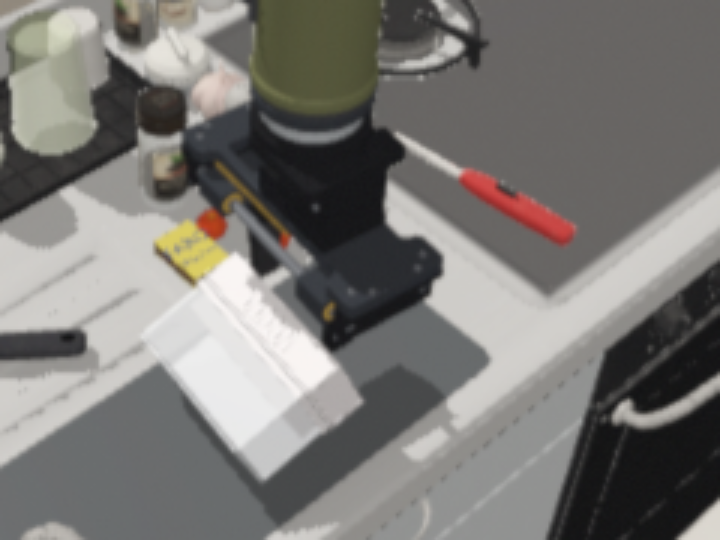

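About 20° into the second tip, still nested, fingers at crop (260,260) and (335,330); continue the arc.

Emit:
move_arm --commands '[0.75, 0, -0.5, 0, 0.8, 0, -0.45, 0, 0.8, 0, -0.4, 0, 0.85, 0, -0.3, 0, 0.9, 0, -0.25, 0, 0.9, 0, -0.15, 0, 0.9, 0, -0.1, 0, 0.6, 0, 0, 0]'

```text
t: 9.8
ee_pos: [0.5212, -0.0312, 0.2902]
eef_rot: [180.0, -0.0, 83.2]
ft_force: [-0.0, -0.5, -0.4]
grip_width: 0.0738
gripper_force: 0.0
```

```bash
python3 - <<'E'
from h import *
p=eyes.capture("scene"); cv2.imwrite("pics/s5.png",cv2.resize(p["pixels"][160:340,200:440],None,fx=3,fy=3))
s=readout.read_state(); print(s["ft_force"])
E
```

```text
[0.13002102 0.34213973 0.6240796 ]
```

View pics/s5.png

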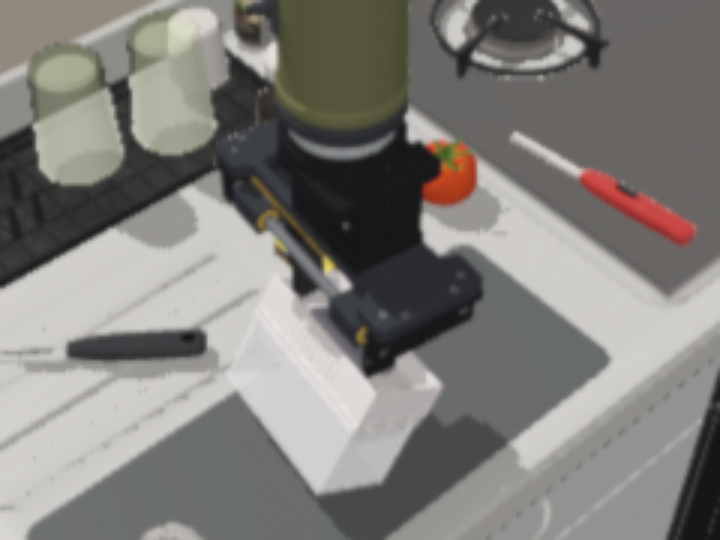

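Emit:
move_arm --commands '[0.8, 0, 0, 0, 0.8, 0, 0, 0, 0.6, 0, 0, 0, 0.4, 0, 0, 0, 0, 0, 0, 0, 0, 0, 0, 0, 0, 0, -1, 0, 0, 0, -2, 0]'

```text
t: 10.85
ee_pos: [0.5239, -0.0065, 0.3203]
eef_rot: [-179.9, 0.0, 83.1]
ft_force: [0.3, 0.5, 0.3]
grip_width: 0.074
gripper_force: 0.0
```

```bash
python3 - <<'E'
from h import *
s=readout.read_state(); a=np.radians(s["eef_rot"][2]); u=np.array([np.cos(a),np.sin(a)]); v=np.array([np.sin(a),-np.cos(a)])
print("tcp s,v",s["ee_pos"][:2]@u,s["ee_pos"][:2]@v,s["ee_pos"][2]-env.tcp_to_tips,s["eef_rot"])
p=eyes.capture("scene"); cv2.imwrite("pics/s6.png",cv2.resize(p["pixels"][160:340,200:440],None,fx=3,fy=3))
X=crop(cloud(p),(0.40,0.6,-0.1,0.1,0.075,0.105)); print(rect(X),np.percentile(X[:,2],[5,50,95]))
p=eyes.capture("top")
X=crop(cloud(p),(0.40,0.62,-0.1,0.1,0.075,0.105)); print(rect(X),np.percentile(X[:,2],[5,50,95]))
E
```

```text
tcp s,v 0.05635643225149602 0.5209039938863632 0.13811801312904923 [-1.79916446e+02  2.74535164e-04  8.31103980e+01]
((526.7168579101562, 5.381416320800781), (65.3876953125, 126.9881820678711), 83.24567413330078) [0.07991117 0.08835902 0.09687021]
((520.407470703125, -18.905677795410156), (88.12445831298828, 33.54072570800781), 7.292690277099609) [0.07686743 0.08191154 0.09007972]
```

View pics/s6.png

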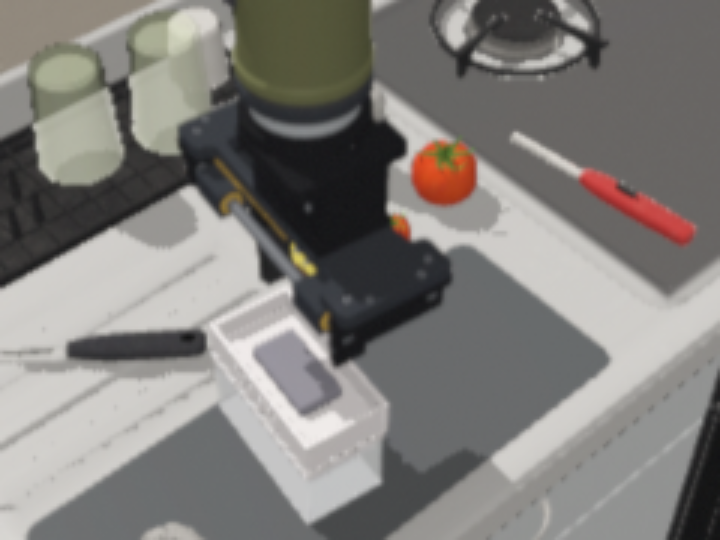

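Turned over: tray upside down on the box, grey button at crop (298,370). Close the fingers and press at its centre.

Emit:
move_arm --commands '[0.7, 0.05, 0, 0, 0.6, 0, 0, 0, 0, 0, 0, 0, 0, 0, 0, 0, 0, 0, 1.2, 0, 0, 0, 1.2, 0, 0, 0, 1.0, 0, 0, 0, 0.6, 0]' --hand 0 --squeeze 20

```text
t: 11.95
ee_pos: [0.5259, 0.0065, 0.279]
eef_rot: [-179.9, -0.0, 83.1]
ft_force: [0.1, -0.2, 0.1]
grip_width: 0.0037
gripper_force: 0.0
```

Emit:
move_arm --commands '[0, 0, 0.3, 0, 0, 0, 0.2, 0, 0, 0, 0.2, 0, 0, 0, 0.2, 0, 0, 0, 0.2, 0, 0, 0, 0.15, 0, 0, 0, 0.1, 0, 0, 0, 0, 0]'

```text
t: 12.95
ee_pos: [0.5264, 0.0066, 0.2667]
eef_rot: [180.0, 0.0, 83.1]
ft_force: [0.1, -0.1, 4.5]
grip_width: 0.0004
gripper_force: 2.1
```

Emit:
move_arm --commands '[0, 0, 0.1, 0, 0, 0, 0.1, 0, 0, 0, 0.1, 0, 0, 0, 0, 0, 0, 0, 0, 0, 0, 0, 0, 0, 0, 0, 0, 0, 0, 0, 0, 0]'

```text
t: 13.95
ee_pos: [0.5265, 0.0068, 0.2655]
eef_rot: [180.0, 0.1, 83.1]
ft_force: [-5.8, 0.2, 16.2]
grip_width: 0.0001
gripper_force: 8.3
```

Emit:
move_arm --commands '[0, 0, -0.3, 0, 0, 0, -0.3, 0, 0, 0, -0.3, 0, 0, 0, -0.5, 0, 0, 0, -1.5, 0, 0, 0, -2, 0, 0, 0, -2, 0, 0, 0, 0, 0]'

```text
t: 14.95
ee_pos: [0.5268, 0.0067, 0.3345]
eef_rot: [179.8, 0.0, 83.1]
ft_force: [0.4, 0.1, -0.8]
grip_width: 0.0005
gripper_force: 0.0
```

```bash
python3 - <<'E'
from h import *
s=readout.read_state(); print(s["joints"],s["ft_force"])
p=eyes.capture("scene"); cv2.imwrite("pics/s7.png",cv2.resize(p["pixels"][190:370,200:440],None,fx=3,fy=3))
X=crop(cloud(p),(0.40,0.6,-0.1,0.1,0.075,0.1)); print(rect(X),np.percentile(X[:,2],[5,50,95]))
E
```

```text
[ 32.25553692   8.96736917 -38.78095757 104.78302017   6.10208591
  68.13170736 -15.32323648] [ 0.36111236  0.11288895 -0.83240082]
((526.4476928710938, 5.8720703125), (66.4574966430664, 126.83935546875), 83.25318145751953) [0.07973779 0.08849464 0.09703834]
```

View pics/s7.png

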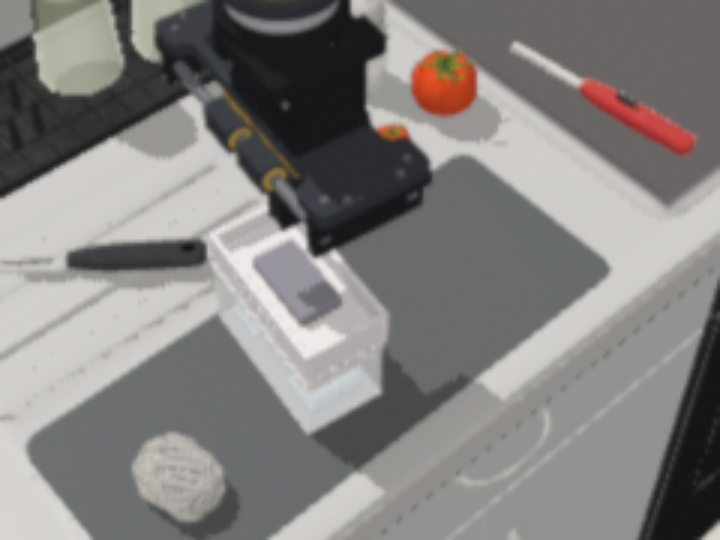

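Emit:
move_arm --commands '[0, 0, 0, 0.18, 0, 0, 0, 0.18, 0, 0, 0, 0.18, 0, 0, 0, 0.18, 0, 0, 0, 0.18, 0, 0, 0, 0.18, 0, 0, 0, 0.18, 0, 0, 0, 0.18]' --hand 1

```text
t: 16.0
ee_pos: [0.5258, 0.0065, 0.3314]
eef_rot: [-180.0, 0.1, 0.3]
ft_force: [0.6, -0.8, 0.1]
grip_width: 0.0728
gripper_force: 0.0
```

```bash
python3 - <<'E'
from h import *
delta(0.526,0.0063,0.074,-6.9); print(readout.read_state()["eef_rot"])
E
```

```text
t 16.0 shift [0.02 0.02 7.52] roll 0.125
[-1.79992491e+02  1.28035360e-01  2.82593733e-01]
```

Emit:
move_arm --commands '[0, 0, 0, 0.125, 0, 0, 0, 0, 0, 0, 0, 0, 0, 0, 2, 0, 0, 0, 2, 0, 0, 0, 2, 0, 0, 0, 1.5, 0, 0, 0, 0, 0]'

```text
t: 17.0
ee_pos: [0.5257, 0.0065, 0.2564]
eef_rot: [180.0, 0.1, -6.5]
ft_force: [0.0, 0.5, 0.7]
grip_width: 0.0873
gripper_force: 0.0
```

Emit:
move_arm --commands '[0, 0, 0, 0, 0, 0, 0, 0, 0, 0, 0, 0, 0, 0, 0, 0, 0, 0, 0, 0, 0, 0, 0, 0, 0, 0, 0, 0, 0, 0, 0, 0]' --hand 0 --squeeze 15

```text
t: 18.0
ee_pos: [0.5265, 0.0062, 0.2582]
eef_rot: [180.0, -0.1, -6.6]
ft_force: [-0.9, -1.1, 5.6]
grip_width: 0.0641
gripper_force: 15.0
```

Emit:
move_arm --commands '[0, 0, -0.4, 0, 0, 0, -0.5, 0, 0, 0, -0.7, 0, 0, 0, -0.8, 0, 0, 0, -1, 0, 0, 0, -1.5, 0, 0, 0, -1.5, 0, 0, 0, 0, 0]'

```text
t: 19.0
ee_pos: [0.5269, 0.0067, 0.3236]
eef_rot: [180.0, -0.2, -6.5]
ft_force: [0.3, -0.9, -2.2]
grip_width: 0.0636
gripper_force: 15.0
```

```bash
python3 - <<'E'
from h import *
p=eyes.capture("scene"); cv2.imwrite("pics/s8.png",cv2.resize(p["pixels"][150:370,180:440],None,fx=2.5,fy=2.5))
delta(0.509,-0.135,0.12,-6.9)
E
```

```text
t 19.05 shift [-0.12 14.27  2.03] roll 0.006
```

View pics/s8.png

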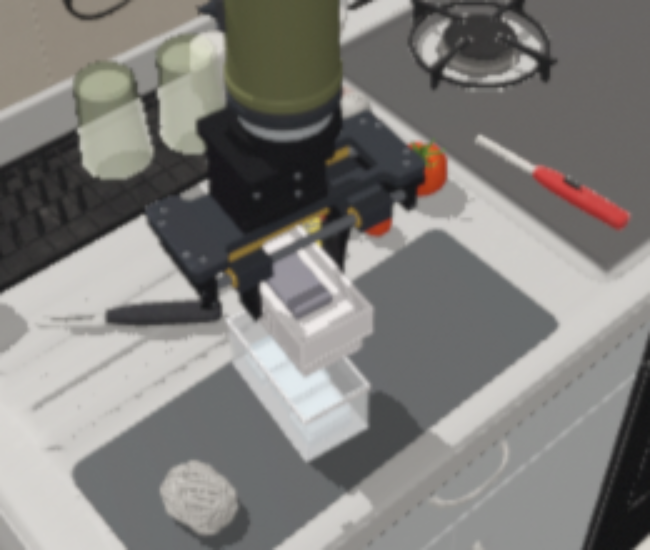

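Tray is off at crop (310,300), box with ice stays at (300,390). Move to the mat's free end.

Emit:
move_arm --commands '[0, 1.5, 0, 0, 0, 2.5, 0, 0, 0, 3, 0, 0, 0, 3, 0, 0, 0, 2.5, 0, 0, 0, 1.5, 0, 0, 0, 0, 0, 0, 0, 0, 0, 0]'

```text
t: 20.05
ee_pos: [0.5104, -0.1314, 0.3215]
eef_rot: [-180.0, 0.0, -6.5]
ft_force: [-0.7, 0.1, -2.2]
grip_width: 0.0641
gripper_force: 15.0
```

Emit:
move_arm --commands '[0, 0, 1.5, 0, 0, 0, 2, 0, 0, 0, 2, 0, 0, 0, 2, 0, 0, 0, 1.2, 0, 0, 0, 0.8, 0, 0, 0, 0.5, 0, 0, 0, 0.2, 0]'

```text
t: 21.05
ee_pos: [0.5105, -0.1325, 0.2197]
eef_rot: [180.0, -0.0, -6.5]
ft_force: [0.4, 0.1, -1.9]
grip_width: 0.0639
gripper_force: 15.0
```

```bash
python3 - <<'E'
from h import *
delta(0.509,-0.135,0.035,-6.9); print(readout.read_state()["ft_force"])
p=eyes.capture("top")
for a in eyes.masks_of(p,"ice")[:5]: print(round(a["p"],2),np.round(a["bbox"]), np.round(np.percentile(cloud(p,a["mask"]),[10,50,90],axis=0),3).tolist())
p=eyes.capture("scene"); X=crop(cloud(p),(0.40,0.6,-0.1,0.1,0.056,0.07)); print(rect(X))
E
```

```text
t 21.05 shift [-0.12  0.27  0.25] roll 0.006
[ 0.36740728  0.13872442 -1.87914483]
0.89 [245. 314.  22.  20.] [[0.476, -0.005, 0.027], [0.489, 0.012, 0.03], [0.501, 0.03, 0.032]]
0.79 [248. 295.  29.  20.] [[0.513, -0.012, 0.028], [0.525, 0.004, 0.03], [0.538, 0.021, 0.032]]
0.67 [250. 276.  26.  16.] [[0.549, -0.014, 0.027], [0.561, 0.003, 0.03], [0.574, 0.021, 0.032]]
((522.9745483398438, -33.81617736816406), (145.1729736328125, 126.68032836914062), 83.53803253173828)
```

Emit:
move_arm --commands '[0, 0, 0.1, 0, 0, 0, 0.1, 0, 0, 0, 0.1, 0, 0, 0, 0, 0, 0, 0, 0, 0, 0, 0, 0, 0, 0, 0, 0, 0, 0, 0, 0, 0]'

```text
t: 22.2
ee_pos: [0.5104, -0.1325, 0.2172]
eef_rot: [180.0, -0.0, -6.5]
ft_force: [-4.0, 0.5, 6.3]
grip_width: 0.0639
gripper_force: 15.0
```

Contact; release, then rise.

Emit:
move_arm --commands '[0, 0, -0.1, 0, 0, 0, 0, 0, 0, 0, 0, 0, 0, 0, 0, 0, 0, 0, 0, 0, 0, 0, 0, 0, 0, 0, 0, 0, 0, 0, 0, 0]' --hand 1

```text
t: 23.2
ee_pos: [0.5103, -0.1325, 0.2176]
eef_rot: [180.0, -0.0, -6.5]
ft_force: [0.6, 0.1, -0.2]
grip_width: 0.087
gripper_force: 0.0
```

Emit:
move_arm --commands '[0, 0, -1, 0, 0, 0, -2, 0, 0, 0, -3, 0, 0, 0, -4, 0, 0, 0, -4, 0, 0, 0, -3, 0, 0, 0, 0, 0, 0, 0, 0, 0]'

```text
t: 24.2
ee_pos: [0.51, -0.1324, 0.3874]
eef_rot: [180.0, 0.0, -6.5]
ft_force: [-0.1, 0.2, 0.4]
grip_width: 0.0872
gripper_force: 0.0
```

```bash
python3 - <<'E'
from h import *
p=eyes.capture("scene"); C=cloud(p)
for n,b in (("tray",(0.40,0.6,-0.22,-0.08,0.045,0.075)),("box",(0.40,0.6,-0.06,0.06,0.055,0.075))):
    X=crop(C,b); print(n,rect(X),np.percentile(X[:,2],[5,50,95]))
p=eyes.capture("top"); C=cloud(p)
X=crop(C,(0.40,0.6,-0.22,-0.08,0.03,0.075)); print(rect(X),np.percentile(X[:,2],[5,50,95]))
for th in ["scourer","tomato","matches","salt","lighter"]:
    m=eyes.masks_of(p,th); 
    if m: print(th,np.round(np.median(cloud(p,m[0]["mask"]),axis=0),3))
E
```

```text
tray ((509.6766052246094, -132.2982940673828), (67.36506652832031, 126.09321594238281), 83.44119262695312) [0.04604728 0.05185481 0.05676176]
box ((525.9588012695312, 6.448539733886719), (64.12915802001953, 125.3297119140625), 82.51600646972656) [0.0559407  0.06400924 0.06797775]
((560.6527709960938, -146.9756317138672), (44.020904541015625, 17.407682418823242), 84.41168975830078) [0.03657169 0.05345189 0.05699131]
scourer [0.494 0.131 0.025]
tomato [ 0.535 -0.348  0.018]
matches [ 0.659 -0.114  0.015]
salt [ 0.702 -0.212  0.056]
lighter [ 0.535 -0.347  0.018]
```

Tray flat (underside at 55 mm), box in place, everything else unmoved.

```bash
python3 -c "
from workcell import job; print(job.finish_job())"
```

```text
the job is handed in; nothing more can be done
None
```

The job is handed in at about 24 s of the 58 s limit; no verdict came back. The pair was tipped over nested, the button was pressed down and released, all three ice blocks are in the upright box, and the empty tray lies flat on the mat about 0.14 m from it. The scourer, salt, lighter and matches measured unmoved; the tomato and spice jar were not re-measured, but nothing went near them.

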